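# Slide a plaster block into the drying bay

### The arm

A 6-joint arm with a two-finger parallel gripper is mounted at the origin on a cart in front of the work surface, level with it; the furniture and walls round the work are solid. World frame = base frame: x ahead of the robot, y to its left, z up, the work surface at z = 0. Lengths are in mm, angles in rad, forces in N, time in s.
With the tool pointing down it reaches from about 350 to 775 mm from the base axis. Payload 7.3 kg.
Tool frame: the origin (TCP) lies at the very end of the fingers, on their centre line; the grasp point (between the pads) lies 19 mm behind it (pinch_z is the distance from the TCP to the grasp point, in mm); z points along the fingers, y is the direction in which the jaws open and shut (so a half turn about z gives the same grasp; the last joint's range is limited). The gripper opens to 92 mm and grips with 3 to 60 N. Pads are 19 mm wide; open, the fingers measure 130 mm over their backs; the gripper's body (75 mm by 190 mm) begins 47 mm behind the grasp point.
Start: joints at [-1.483, 0.342, 1.524, -0, 1.275, -0.146], TCP at [121.651, -510.731, 226.741] pointing down, gripper open.
Joint ranges: [-2.53, 2.53], [-0.77, 2.02], [0.04, 2.7], [-1, 4.14], [0.28, 2.66], [-3.11, 3.11]. Speed limits (rad/s): [2.57, 2.57, 3.14, 3.14, 3.14, 3.14].

### API

Orientations are given as [roll, pitch, yaw] about the fixed x, y, z axes, in that order (R = Rz(yaw) Ry(pitch) Rx(roll)).
In Python, from plant import * gives the robot as it stands.
- The arm moves only by the tool step_arm, never from a script. Its argument "moves" is one flat list of numbers, 7 for each row, row after row: the shift along the tool's x, y, z scaled (see below), then the turn, a rotation vector about the tool's x, y, z scaled (see below), then the closure, from -1 (fully open) to 1 (shut). A call has 1 to 8 rows; each row shifts and turns the pose as measured when the row begins, along the tool's axes as they then stand; what a row does not reach is not made up. The controller multiplies each number of a shift by 2 cm and each number of a turn by 4 degrees. A row lasts 1/12 s, in which the tool goes at most 41.7 mm and 7.16 degrees, less where a joint would pass 70% of its speed; a pose out of reach is approached as far as the arm can. A call with a number of a shift or a turn outside -1 to 1 is refused whole. A call with a gripper value outside its range is refused whole. The fingers move at their own pace and stop on an object; the grip force is fixed at half the most. Time passes only in rows, so rows that do not move let the fingers close. It gives the time, the measured TCP pose, the force and the opening at its end, in the units of the state.
- get_obs(): the state, without advancing time (a new reading comes with each control period).
- capture(name): name is "side" or "top" or "wrist"; returns the picture (400x640x3 uint8, red, green, blue); there is no depth.
- get_calibration(name): a dict with "mtx" (3x3 intrinsics, pixels), "eye" and "orientation" of the camera in the world; the wrist camera has in their place "mount" (4x4, takes a point from camera to tool coordinates, whose origin is the TCP and whose axes are the flange's). Camera axes: x right, y down, z forward; pixel columns grow to the right and rows downward; lengths in mm; the calibration is good to about 2 mm. A picture is of the moment at which its call begins: read the wrist's pose just before it. get_calibration takes no time and is no camera call.
- close_job(): hands the job in, once; it reports no verdict.
The state is a dict: "time": time; "joint_positions": joint angles; "dq": joint speeds; "tau": joint torques, N m; "tool_pos": TCP position; "tcp_rot": TCP orientation; "contact_force": force on the tool from outside, world axes, zero at the start; "moment": the same for the moment, N m; "grip_width": finger opening in mm.
Only numpy, scipy, OpenCV 4.12 (cv2) and the standard library are available. Lean on these libraries where they do the work, as an engineer would, in place of code of your own. Each camera call takes 0.05 s, during which the arm holds its last target.

### The job

Push the white plaster block, with its long side across the way, down the lane between the two plywood rails of the drying bay until its whole front side rests against the stop at the far end, then take the hand away. Only push it along the worktop with the fingers: do not grip, lift or tip it, and let neither the block nor the robot touch either rail. Leave the tape roll, the dome and the bowl standing where they are.

Things in the scene. Friction and masses are not known exactly. Their poses are not given: they have to be found in the camera images.
- plaster_block: loose white plaster block, 45 (its x) x 90 (its y) x 30 mm high, 0.13 to 0.27 kg, flat on the worktop 20 to 50 mm in front of the bay's open end, up to 30 mm to one side of the lane's middle line and turned up to 0.25 rad. Origin: centre of its underside. Its x axis is to lie along the bay's x axis, as it roughly does: a 90 mm long side leads, the 45 mm ends face the rails.
- drying_bay: fixed plywood bay: two parallel rails and, across the far end, a stop faced with black rubber; no floor, near end open. Origin: on the worktop, middle of the rubber face. x: along the lane's middle line into the stop (way of pushing); y: to the left rail. Lane 108 mm wide, 130 mm long (x -130 to 0 mm); all 26 mm high. A block fully home has its centre at x = -22.5 mm. Turned -0.1 to 0.3 rad.
- left_rail: fixed left rail of the bay, 130 x 18 x 26 mm; origin on the worktop at its far end (the stop), in the middle of its thickness, 63 mm left of the lane's middle line. Not to be touched by anything.
- right_rail: the same on the right, 63 mm right of the middle line. Not to be touched by anything.
- tape_roll: bystander: loose roll of masking tape, 68 mm across, 24 mm high, lying beside one of the rails; origin at the centre of its underside
- dome: bystander: loose white cast dome, 101 mm across, 53 mm high, beside the other rail; origin at the centre of its underside
- water_bowl: bystander: loose small bowl, 68 mm across, 34 mm high, to the left of the block's start, about 160 mm from the lane's middle line; origin at the centre of its underside
- banding_wheel: obstacle: fixed banding wheel to the right of the work, a round plate 237 mm across, 143 mm high, on a foot; the cast bud fixed on it reaches 212 mm above the worktop, so pass well above. Origin: under its middle, on the worktop

How it is judged (in metres and radians):
At the end, for the whole second after the job is handed in: The block lies flat and still in the bay, its centre 15 to 27.5 mm from the stop's face (22.5 mm when fully home, so at most a 5 mm gap), within 9.5 mm of the lane's middle line and within 0.08 rad of square, with a long side to the stop (x of plaster_block in the frame of drying_bay between -0.0275 and -0.015 m and y of plaster_block in the frame of drying_bay between -0.0095 and 0.0095 m and angle between the x axis of plaster_block and the x axis of drying_bay, either way round below 0.08 rad and height (world z) of plaster_block below 0.004 m and angle between plaster_block's own z axis and vertical below 0.05 rad and linear speed of plaster_block below 0.01 m/s); the robot touches nothing.
It fails at once if the left rail is touched by the block, the robot or anything else (contact force between anything else and left_rail above 0.3 N).
It fails at once if the right rail is touched by the block, the robot or anything else (contact force between anything else and right_rail above 0.3 N).
It fails at once if the block is lifted or tipped (more than 8 mm or 0.2 rad) (height (world z) of plaster_block above 0.008 m or angle between plaster_block's own z axis and vertical above 0.2 rad).
It fails at once if the tape roll, the dome or the bowl is moved more than 15 mm (distance of any of tape_roll, dome, water_bowl from where it was at the start of the episode above 0.015 m).
It also fails if it takes over 72 s, if anything falls off the work surface, if the arm or the gripper's body presses on something with over 40 N, if the wrist force passes 120 N, or if a joint passes its speed limit or range.

## Working session

There is one attempt and no reset: what is moved stays moved. The work goes in short steps, Python scripts to look and compute and a tool call to move; the robot and the scene stay as the last step left them, time stands still between calls to the robot, and variables do not carry over. Pictures are saved under pics/ and viewed, and the job is handed in when it is done.

Besides the shell and the picture viewer there is one more tool, called after ">>>" as name(argument=value, ...) on one line, values as JSON. step_arm: Moves the arm, as the interface text tells. Shifts and turns lie within -1 to 1; 1 stands for 2 cm of shift or 4 degrees of turn. Its arguments: {"type":"object","properties":{"moves":{"type":"array"}},"required":["moves"]}

```bash
ls; mkdir -p pics
python3 - <<'E'
from plant import *
import cv2
print(get_obs())
for n in ("side","top","wrist"):
    print(n,get_calibration(n))
for n in ("side","top"):
    cv2.imwrite(f"pics/{n}0.png",capture(n)[:,:,::-1])
E
```

```text
pics
{'time': 0.0, 'joint_positions': array([-1.48299403e+00,  3.42706344e-01,  1.52505892e+00, -1.04945471e-05,
        1.27538450e+00, -1.46002721e-01]), 'dq': array([ 3.08791866e-05, -1.07576167e-03, -5.20768276e-04, -4.70138893e-04,
        1.70313036e-04, -2.43738918e-05]), 'tau': array([-1.67695100e-03, -4.31242025e+01, -2.44223410e+01,  7.15413317e-02,
        5.57461591e-02, -1.24529652e-04]), 'tool_pos': array([ 121.61196797, -510.28549607,  226.03883982]), 'tcp_rot': array([-3.14005065e+00, -2.16606977e-04,  2.33807917e-01]), 'contact_force': array([-0.1805043 , -0.13922509,  0.61127651]), 'moment': array([0.03502595, 0.08249337, 0.00261337]), 'grip_width': 91.69115369470265}
side {'mtx': array([[412.13775187,   0.        , 315.10444754],
       [  0.        , 412.13775187, 200.61462803],
       [  0.        ,   0.        ,   1.        ]]), 'eye': array([ 388.65316944, -614.86384622,  576.46755591]), 'orientation': array([-2.22054411, -0.00390244, -0.28081585])}
top {'mtx': array([[368.15996081,   0.        , 323.23452765],
       [  0.        , 368.15996081, 202.67376407],
       [  0.        ,   0.        ,   1.        ]]), 'eye': array([476.33606928,  68.00133801, 893.14517266]), 'orientation': array([-3.05068234,  0.03599181, -1.57916908])}
wrist {'mtx': array([[291.61533706,   0.        , 323.6212256 ],
       [  0.        , 291.61533706, 194.65764397],
       [  0.        ,   0.        ,   1.        ]]), 'mount': array([[-1.16555761e-03, -9.68542908e-01, -2.48843879e-01,
         6.72177755e+01],
       [ 9.99999289e-01, -1.06662836e-03, -5.32387778e-04,
         9.09902257e-01],
       [ 2.50216468e-04, -2.48844322e-01,  9.68543463e-01,
        -1.58484479e+02],
       [ 0.00000000e+00,  0.00000000e+00,  0.00000000e+00,
         1.00000000e+00]])}
```

View pics/top0.png

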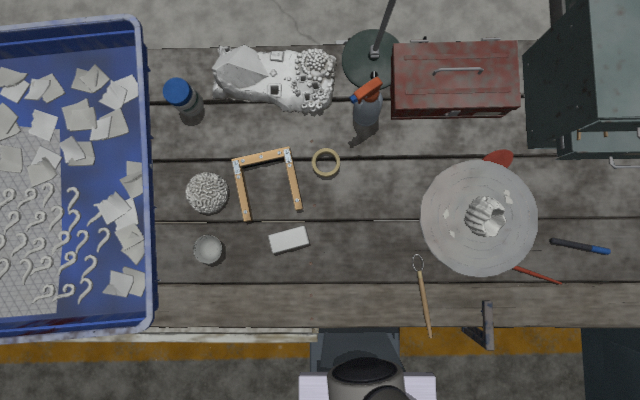

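View pics/side0.png

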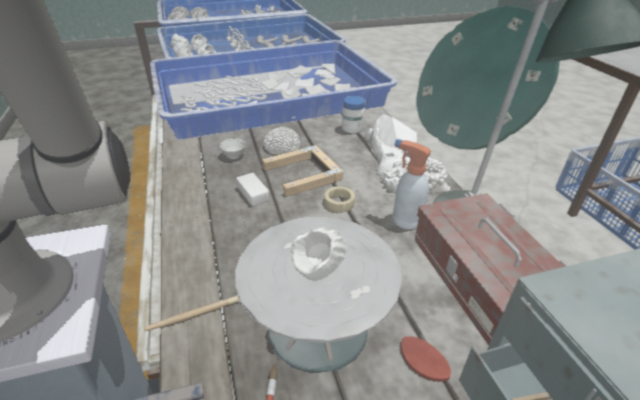

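```bash
cat > h.py <<'E'
import numpy as np, cv2
from scipy.spatial.transform import Rotation as R
from plant import *
def cam(name,obs=None):
    c=get_calibration(name)
    if name=="wrist":
        T=np.eye(4);T[:3,:3]=R.from_euler('xyz',obs['tcp_rot']).as_matrix();T[:3,3]=obs['tool_pos']
        M=T@c['mount'];return c['mtx'],M[:3,:3],M[:3,3]
    return c['mtx'],R.from_euler('xyz',c['orientation']).as_matrix(),np.array(c['eye'])
def ray(C,px,z):
    K,Rm,e=C;px=np.atleast_2d(px).astype(float)
    d=np.c_[px,np.ones(len(px))]@np.linalg.inv(K).T@Rm.T
    return e+d*((z-e[2])/d[:,2])[:,None]
def proj(C,P):
    K,Rm,e=C;p=(np.atleast_2d(P)-e)@Rm@K.T
    return p[:,:2]/p[:,2:]
E
python3 - <<'E'
from h import *
a=cv2.imread("pics/top0.png")[130:280,170:360]
cv2.imwrite("pics/top0z.png",cv2.resize(a,None,fx=4,fy=4,interpolation=cv2.INTER_CUBIC))
C=cam("top")
print(ray(C,[[289,240],[288,149],[233,160]],28))
E
```

```text
[[468.47096283 179.63644308  28.        ]
 [685.92280859 182.06970562  28.        ]
 [661.22661703 315.03670161  28.        ]]
```

View pics/top0z.png

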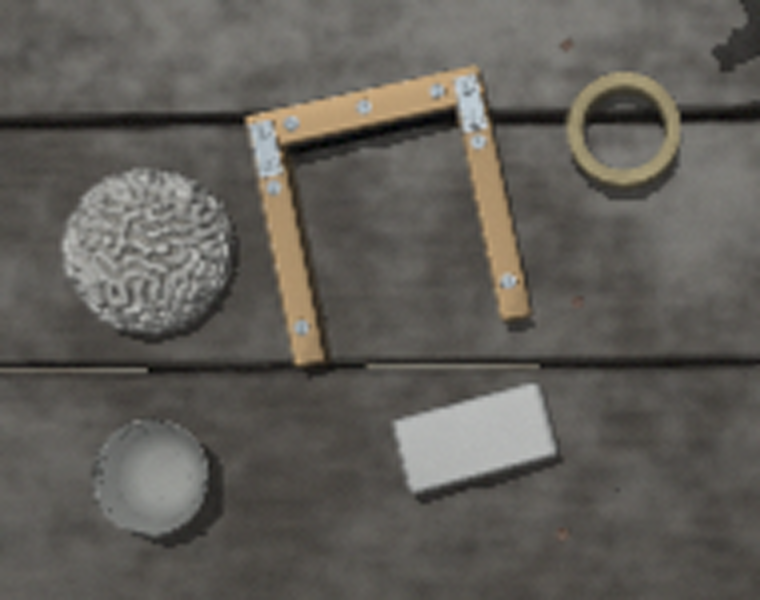

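```bash
cat > meas.py <<'E'
from h import *
def rect(P):
    r=cv2.minAreaRect(P[:,:2].astype(np.float32)); b=cv2.boxPoints(r); return r,b
def block_mask(im,roi):
    hsv=cv2.cvtColor(im,cv2.COLOR_BGR2HSV)
    m=((hsv[...,1]<40)&(hsv[...,2]>165)).astype(np.uint8)
    z=np.zeros_like(m);x0,y0,x1,y1=roi;z[y0:y1,x0:x1]=m[y0:y1,x0:x1]
    return z
def big(m):
    cs,_=cv2.findContours(m,cv2.RETR_EXTERNAL,cv2.CHAIN_APPROX_NONE)
    return max(cs,key=cv2.contourArea)[:,0,:]
E
python3 - <<'E'
from meas import *
im=cv2.imread("pics/top0.png");C=cam("top")
print(im[240,262:316].tolist()[::2]); print([im[r,289].tolist() for r in range(226,258,1)])
hsv=cv2.cvtColor(im,cv2.COLOR_BGR2HSV)
c=big(block_mask(im,(255,215,325,262)))
up=lambda c:c
r,b=rect(ray(C,c,30)); print("block",r,b)
m=((hsv[...,1]>80)&(hsv[...,0]<25)&(hsv[...,2]>120)).astype(np.uint8); z=np.zeros_like(m); z[140:230,225:306]=m[140:230,225:306]
cs,_=cv2.findContours(z,cv2.RETR_EXTERNAL,cv2.CHAIN_APPROX_NONE)
for c in cs:
    if cv2.contourArea(c)>60:
        r,b=rect(ray(C,c[:,0],26)); print(r,b.tolist())
E
```

```text
[[71, 75, 77], [75, 80, 82], [79, 82, 83], [80, 84, 85], [170, 171, 171], [177, 179, 177], [178, 180, 177], [179, 179, 178], [177, 179, 176], [177, 179, 177], [179, 181, 178], [179, 180, 178], [179, 181, 180], [179, 181, 179], [180, 182, 180], [178, 180, 179], [180, 180, 180], [181, 184, 182], [180, 181, 179], [178, 180, 179], [182, 182, 182], [179, 180, 178], [177, 178, 176], [115, 117, 115], [82, 86, 89], [88, 91, 95], [86, 89, 90]]
[[79, 85, 88], [79, 83, 87], [78, 83, 86], [134, 136, 135], [178, 180, 178], [183, 185, 182], [183, 185, 183], [183, 184, 184], [184, 184, 183], [180, 181, 180], [181, 182, 181], [180, 183, 181], [180, 182, 181], [179, 181, 179], [179, 180, 179], [181, 182, 180], [177, 178, 177], [178, 179, 179], [177, 179, 177], [176, 178, 177], [177, 179, 178], [174, 177, 176], [134, 137, 134], [65, 68, 67], [42, 44, 45], [38, 41, 43], [74, 77, 79], [82, 86, 87], [85, 88, 91], [84, 89, 90], [83, 88, 89], [82, 85, 87]]
block ((471.03021240234375, 182.01834106445312), (41.00080490112305, 84.99828338623047), 14.679913520812988) [[440.42892 217.93498]
 [461.9691  135.71132]
 [501.6315  146.1017 ]
 [480.09134 228.32536]]
((572.3928833007812, 292.3037414550781), (113.4161148071289, 16.877532958984375), 11.90684700012207) [[515.163818359375, 288.8608703613281], [518.64599609375, 272.3464660644531], [629.6219482421875, 295.7466125488281], [626.1397705078125, 312.2610168457031]]
((598.93017578125, 169.12965393066406), (115.03670501708984, 17.392379760742188), 11.796899795532227) [[540.8488159179688, 165.8829345703125], [544.4046020507812, 148.85791015625], [657.0115356445312, 172.37637329101562], [653.4557495117188, 189.40139770507812]]
((669.385498046875, 247.75714111328125), (20.52496337890625, 140.75584411621094), 11.778155326843262) [[644.973388671875, 314.5584411621094], [673.704833984375, 176.76620483398438], [693.797607421875, 180.95584106445312], [665.066162109375, 318.7480773925781]]
```

>>> step_arm(moves=[0.8,0,-0.8,0,0,0,1,1,0,-0.8,0,0,0,1,1,0,-0.8,0,0,0,1,1,0,-0.8,0,0,0,1,1,0,-0.8,0,0,0,1,1,0,-0.5,0,0,0,1,1,0,-0.2,0,0,0,1,1,0,0,0,0,0,1])

```text
time: 0.77
tool_pos: [275.6, -472.4, 320.3]
tcp_rot: [-3.13, -0.0, 0.226]
contact_force: [-0.7, -1.0, 0.2]
grip_width: 43.1
```

>>> step_arm(moves=[0.65,-1,0,0,0,0,1,0.65,-1,0,0,0,0,1,0.65,-1,0,0,0,0,1,0.65,-1,0,0,0,0,1,0.65,-1,0,0,0,0,1,0.65,-1,0,0,0,0,1,0.65,-1,0,0,0,0,1,0.65,-1,0,0,0,0,1])

```text
time: 1.43
tool_pos: [345.0, -286.3, 318.1]
tcp_rot: [-3.123, 0.002, 0.226]
contact_force: [-0.2, 0.7, 1.1]
grip_width: 0.1
```

>>> step_arm(moves=[0.65,-1,0,0,0,0,1,0.65,-1,0,0,0,0,1,0.65,-1,0,0,0,0,1,0.65,-1,0,0,0,0,1,0.65,-1,0,0,0,0,1,0.65,-1,0,0,0,0,1,0.65,-1,0,0,0,0,1,0.65,-1,0,0,0,0,1])

```text
time: 2.1
tool_pos: [410.8, -96.6, 318.9]
tcp_rot: [-3.119, 0.005, 0.225]
contact_force: [0.6, 0.1, 0.3]
grip_width: 0.1
```

>>> step_arm(moves=[0.6,-1,0,0,0,0,1,0.6,-1,0,0,0,0,1,0.6,-1,0,0,0,0,1,0.6,-1,0,0,0,0,1,0.6,-1,0,0,0,0,1,0.4,-1,0,-0.15,0,-0.1,1,0.3,-0.6,0,-0.15,0,-0.1,1,0,0,0,0,0,0,1])

```text
time: 2.77
tool_pos: [453.8, 60.3, 318.9]
tcp_rot: [-3.137, 0.01, 0.244]
contact_force: [-0.1, 0.1, 0.4]
grip_width: 0.1
```

Run:
```python
from h import *
o=get_obs();im=capture("wrist")[:,:,::-1];cv2.imwrite("pics/w1.png",im);print(o['tool_pos'],o['tcp_rot'],o['dq'])
np.savez("w1.npz",p=o['tool_pos'],r=o['tcp_rot'])
```

```text
[453.77285976  60.29889604 318.92226979] [-3.13685083  0.00985193  0.24361404] [-0.00282898 -0.00031313  0.01295407 -0.00947663  0.00607221 -0.02006669]
```

View pics/w1.png

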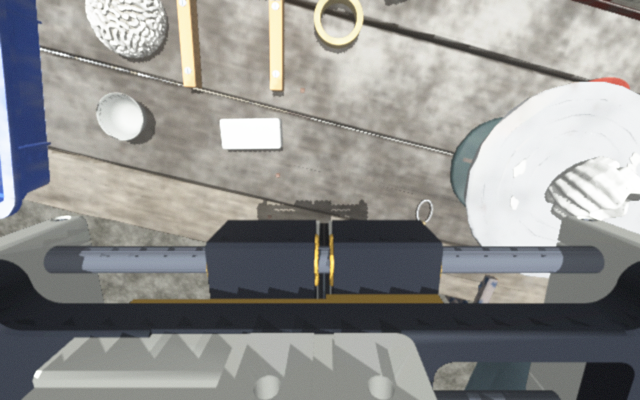

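Run:
```python
from meas import *
im=cv2.imread("pics/w1.png");d=np.load("w1.npz");C=cam("wrist",dict(tool_pos=d['p'],tcp_rot=d['r']))
hsv=cv2.cvtColor(im,cv2.COLOR_BGR2HSV)
m=((hsv[...,1]<30)&(hsv[...,2]>235)).astype(np.uint8);z=np.zeros_like(m);z[105:165,205:300]=m[105:165,205:300]
r,b=rect(ray(C,big(z),30)); print("block",r,b.tolist())
m=((hsv[...,1]>60)&(hsv[...,0]<28)&(hsv[...,2]>140)).astype(np.uint8)
for x0,x1 in((172,205),(262,290)):
    z=np.zeros_like(m);z[0:105,x0:x1]=m[0:105,x0:x1]
    r,b=rect(ray(C,big(z),26)); print("rail",r,b.tolist())
```

```text
block ((470.32391357421875, 179.08242797851562), (43.33495330810547, 88.21049499511719), 15.042123794555664) [[437.9522705078125, 216.05308532714844], [460.845458984375, 130.86509704589844], [502.695556640625, 142.1117706298828], [479.8023681640625, 227.2997589111328]]
rail ((568.7848510742188, 288.30267333984375), (112.14298248291016, 18.94896697998047), 11.471020698547363) [[511.94915771484375, 286.4368591308594], [515.7175903320312, 267.8663635253906], [625.6205444335938, 290.1684875488281], [621.8521118164062, 308.7389831542969]]
rail ((597.6121826171875, 157.9636688232422), (117.00157928466797, 15.854437828063965), 4.472537994384766) [[538.67138671875, 161.30477905273438], [539.90771484375, 145.49862670898438], [656.552978515625, 154.62255859375], [655.316650390625, 170.4287109375]]
```

>>> step_arm(moves=[1,-0.6,0,0,0.1,0.3,1,0.9,-0.5,0,-0.05,0.1,0.25,1,0.4,-0.3,1,0,0,0,1,0,0,1,0,0,0,1,0,0,1,0,0,0,1,0,0,1,0,0,0,1,0,0,1,0,0,0,1,0,0,1,0,0,0,1])

```text
time: 3.48
tool_pos: [495.9, 91.7, 197.4]
tcp_rot: [3.14, -0.011, 0.197]
contact_force: [-0.1, -0.8, -0.9]
grip_width: 0.6
```

>>> step_arm(moves=[0,0,1,0,-0.1,-0.1,1,0,0,1,0,0,0,1,0,0,1,0,0,0,1,0,0,1,0,0,0,1,0,0,1,0,0,0,1,0,0,1,0,0,0,1,0,0,0.6,0,0,0,1,0,0,0,0,0,0,1])

```text
time: 4.15
tool_pos: [492.1, 81.4, 54.7]
tcp_rot: [3.14, 0.007, 0.195]
contact_force: [0.4, -1.0, -0.2]
grip_width: 0.4
```

Run:
```python
from h import *
o=get_obs();print(o['tool_pos'],o['tcp_rot'])
a=capture("top")[:,:,::-1];cv2.imwrite("pics/top1.png",a)
cv2.imwrite("pics/top1z.png",cv2.resize(a[130:280,190:390],None,fx=4,fy=4,interpolation=cv2.INTER_CUBIC))
```

```text
[492.10422555  81.44317745  54.73140329] [3.13998867 0.00731076 0.19457929]
```

View pics/top1z.png

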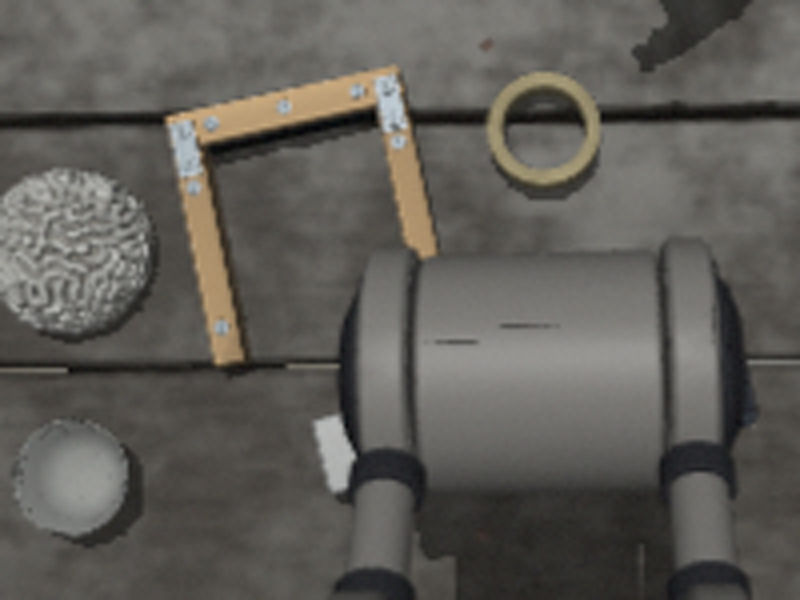

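>>> step_arm(moves=[0,-0.3,0.8,0,0.05,-0.1,1,0,-0.2,0.8,0,0,0,1,0,0,0.4,0,0,0,1,0,0,0,0,0,0,1])

```text
time: 4.53
tool_pos: [493.6, 88.8, 18.2]
tcp_rot: [3.138, -0.004, 0.199]
contact_force: [-0.2, -0.5, -0.4]
grip_width: 0.4
```

Run:
```python
from h import *
o=get_obs();print(o['tool_pos'],o['tcp_rot'])
a=capture("wrist")[:,:,::-1];cv2.imwrite("pics/w2.png",a)
a=capture("side")[:,:,::-1];cv2.imwrite("pics/s2.png",a)
cv2.imwrite("pics/s2z.png",cv2.resize(a[110:230,180:360],None,fx=4,fy=4,interpolation=cv2.INTER_CUBIC))
```

```text
[493.64410048  88.76794549  18.24745876] [ 3.13831301 -0.00367046  0.19875078]
```

View pics/w2.png

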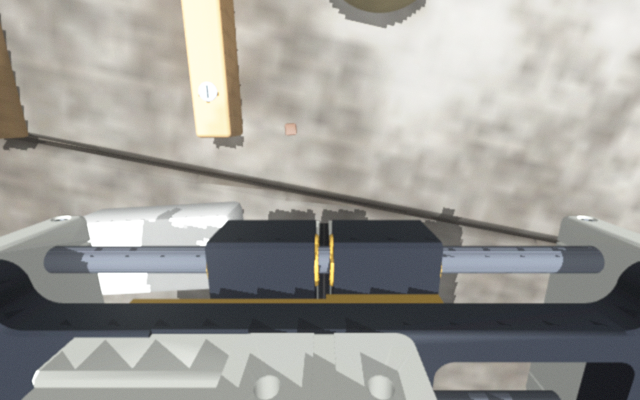

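View pics/s2z.png

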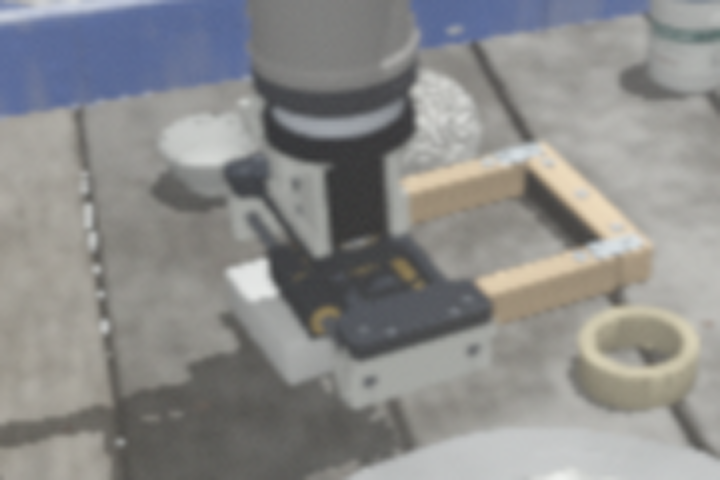

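>>> step_arm(moves=[-0.1,-0.4,0.3,0,0,-0.1,1,-0.1,-0.4,0,0,0,0,1,0,-0.4,0,0,0,0,1,0,-0.3,0,0,0,0,1,0,-0.3,0,0,0,0,1,0,-0.3,0,0,0,0,1,0,0,0,0,0,0,1])

```text
time: 5.22
tool_pos: [482.9, 133.4, 16.3]
tcp_rot: [3.137, -0.012, 0.206]
contact_force: [-0.1, -0.2, 0.1]
grip_width: 0.8
```

Run:
```python
from h import *
o=get_obs();print(o['tool_pos'],o['tcp_rot'],o['contact_force'])
np.savez("w3.npz",p=o['tool_pos'],r=o['tcp_rot'])
a=capture("wrist")[:,:,::-1];cv2.imwrite("pics/w3.png",a)
```

```text
[482.88018822 133.39180702  16.31884446] [ 3.1369643  -0.01180796  0.20646291] [-0.13138163 -0.21468011  0.13103822]
```

View pics/w3.png

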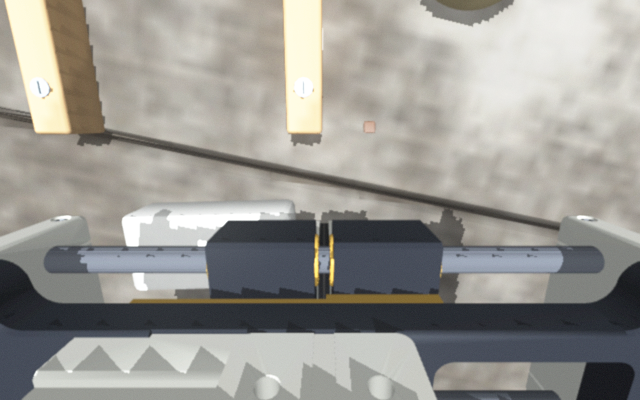

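Run:
```python
from h import *
im=cv2.imread("pics/w3.png");cv2.imwrite("pics/w3z.png",cv2.resize(im[190:300,110:310],None,fx=4,fy=4,interpolation=cv2.INTER_CUBIC))
d=np.load("w3.npz");C=cam("wrist",dict(tool_pos=d['p'],tcp_rot=d['r']))
Rm=R.from_euler('xyz',d['r']).as_matrix()
for q in ([0,-19,0],[9.5,-19,0],[9.5,0,0],[9.5,-19,-14],[0,0,0]): print(q,proj(C,d['p']+Rm@np.array(q,float)))
```

```text
[0, -19, 0] [[289.73397979 238.71008286]]
[9.5, -19, 0] [[289.23735665 223.3468054 ]]
[9.5, 0, 0] [[322.24298221 223.31318268]]
[9.5, -19, -14] [[286.20905601 232.45182737]]
[0, 0, 0] [[322.28123908 238.67786365]]
```

View pics/w3z.png

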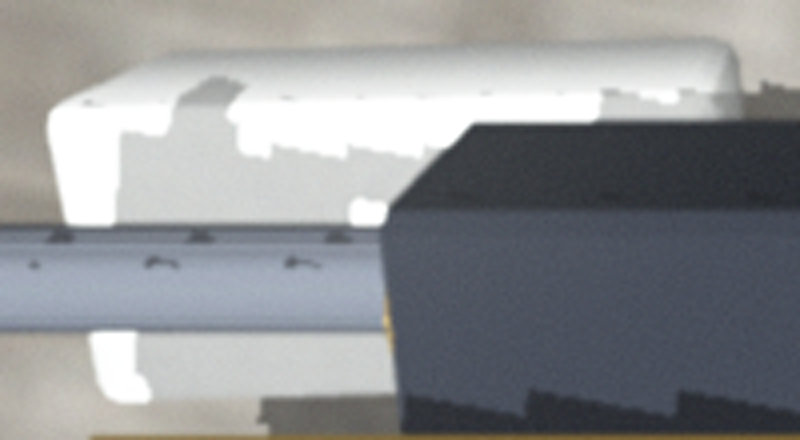

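Run:
```python
from h import *
d=np.load("w3.npz");C=cam("wrist",dict(tool_pos=d['p'],tcp_rot=d['r']))
t=ray(C,[[127,215],[295.5,213]],30);b=ray(C,[[151,203],[292,200]],0);r=ray(C,[[287,132.5],[321.5,132.5],[36,132],[73,132]],26)
yaw=0.206;c,s=np.cos(yaw),np.sin(yaw)
Rb=np.array([[c,s],[-s,c]])
for n,x in(("top",t),("bot",b),("rails",r)): print(n,x[:,:2].tolist(),(x[:,:2]@Rb.T).round(1).tolist())
e=x=t[0]-t[1];print(np.linalg.norm(e),np.arctan2(-e[0],e[1]))
e=x=b[0]-b[1];print(np.linalg.norm(e),np.arctan2(-e[0],e[1]))
print(Rb@d['p'][:2])
```

```text
top [[480.7316038828942, 236.88760601521938], [499.5780750514033, 151.115247432249]] [[519.0, 133.5], [519.9, 45.7]]
bot [[478.0234348624513, 241.2733557166076], [497.70533539342676, 155.70627844058708]] [[517.3, 138.4], [519.0, 50.6]]
rails [[538.9421824618958, 163.07007674218139], [542.4668363914257, 146.12732560187237], [513.6564011243368, 285.8169972065724], [517.407697171217, 267.78543990366586]] [[560.9, 49.4], [560.9, 32.1], [561.3, 174.7], [561.2, 156.3]]
87.81848878448716 0.21628953886269203
87.80149157088208 0.2260847349081059
[499.95539399  31.80022601]
```

>>> step_arm(moves=[0,-0.2,0,0,0,0,1,0,-0.25,0,0,0,0,1,0,0,0,0,0,0,1,0,0.8,0,0,0,0,1,0,0.8,-0.5,0,0,0,1,-0.2,0,-1,0,0,0,1,-0.5,0,-1,0,0,0,1,-0.5,0,-1,0,0,0,1])

```text
time: 5.93
tool_pos: [461.9, 105.3, 84.3]
tcp_rot: [3.138, -0.004, 0.207]
contact_force: [-0.3, 0.1, 0.0]
grip_width: 0.4
```

>>> step_arm(moves=[-0.5,0,-1,0,0,0,1,-0.5,0,-1,0,0,0,1,0,-1,-1,0,0,0,1,0,-1,-1,0,0,0,1,0,-1,-1,0,0,0,1,0,-0.8,-1,0,0,0,1,0,0,-0.5,0,0,0,1,0,0,0,0,0,0,1])

```text
time: 6.6
tool_pos: [423.5, 177.6, 224.3]
tcp_rot: [3.14, -0.01, 0.201]
contact_force: [0.1, 0.2, 0.1]
grip_width: 0.4
```

Run:
```python
from h import *
o=get_obs();print(o['tool_pos'],o['tcp_rot'],o['contact_force'])
np.savez("w4.npz",p=o['tool_pos'],r=o['tcp_rot'])
a=capture("wrist")[:,:,::-1];cv2.imwrite("pics/w4.png",a)
```

```text
[423.48001592 177.62000774 224.31555292] [ 3.13959422 -0.00971702  0.20114909] [0.11454433 0.15806156 0.05845788]
```

View pics/w4.png

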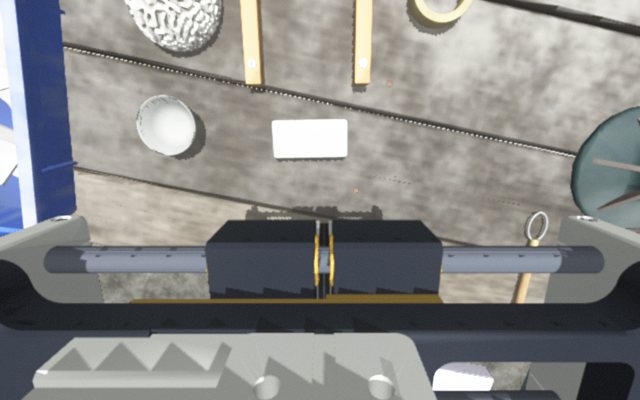

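```bash
cat > wm.py <<'E'
from meas import *
import sys
n=sys.argv[1]; bx=list(map(int,sys.argv[2].split(',')));rails=[list(map(int,q.split(','))) for q in sys.argv[3:]]
im=cv2.imread(f"pics/{n}.png");d=np.load(f"{n}.npz");C=cam("wrist",dict(tool_pos=d['p'],tcp_rot=d['r']))
hsv=cv2.cvtColor(im,cv2.COLOR_BGR2HSV)
def mk(m,b):
    z=np.zeros_like(m);z[b[1]:b[3],b[0]:b[2]]=m[b[1]:b[3],b[0]:b[2]];return big(z)
r,b=rect(ray(C,mk(((hsv[...,1]<30)&(hsv[...,2]>225)).astype(np.uint8),bx),30));print("block",r)
m=((hsv[...,1]>60)&(hsv[...,0]<28)&(hsv[...,2]>140)).astype(np.uint8)
bc=np.array(r[0])
L=[]
for q in rails:
    P=ray(C,mk(m,q),26); 
    r,b=rect(P);print("rail",r); 
    # fit by central line: near end
    o=b[np.argsort(b[:,0])];L.append((np.array(r[0]),o[:2].mean(0)))
    print(" near end",o[:2].mean(0))
v=L[0][1]-L[1][1];yaw=np.arctan2(-v[0],v[1]);print("end line yaw",yaw,np.linalg.norm(v))
for yw in (yaw,0.205):
    c,s=np.cos(yw),np.sin(yw);O=(L[0][1]+L[1][1])/2;q=bc-O
    print("block in bay-end frame",q@[c,s],q@[-s,c],"O",O, "tcp",(d['p'][:2]-O)@[c,s],(d['p'][:2]-O)@[-s,c])
E
python3 wm.py w4 258,108,360,170 240,0,265,90 350,0,374,90
```

```text
block ((467.1293029785156, 202.86314392089844), (43.77328872680664, 87.70551300048828), 12.545099258422852)
rail ((556.7999877929688, 284.40155029296875), (86.45609283447266, 18.417556762695312), 8.514419555664062)
 near end [514.0484  278.00128]
rail ((581.9348754882812, 163.93893432617188), (84.76512908935547, 19.080564498901367), 11.733381271362305)
 near end [540.4379  155.32011]
end line yaw 0.21187805 125.48736
block in bay-end frame -61.671153790955714 -0.8472929028671388 O [527.24316 216.6607 ] tcp -109.65288134779556 -16.346650357326045
block in bay-end frame -61.66386645394162 -1.2714463168423846 O [527.24316 216.6607 ] tcp -109.53785395543858 -17.100454680112716
```

>>> step_arm(moves=[-0.4,-0.5,0.5,0,-0.1,-0.1,0.24,-0.2,-0.4,1,0,0,0,0.24,0,0,1,0,0,0,0.24,0,0,1,0,0,0,0.24,0,0,1,0,0,0,0.24,0,0,1,0,0,0,0.24,0,0,1,0,0,0,0.24,0,0,0.5,0,0,0,0.24])

```text
time: 7.32
tool_pos: [397.5, 191.4, 68.0]
tcp_rot: [3.14, 0.013, 0.204]
contact_force: [-0.7, 0.6, -0.8]
grip_width: 34.8
```

```bash
cat > f.py <<'E'
from h import *
o=get_obs();O=np.array([527.24,216.66]);q=o['tool_pos'][:2]-O;c,s=np.cos(.208),np.sin(.208)
print("tcp bay-end x,y",q@[c,s],q@[-s,c],"z",o['tool_pos'][2],o['tcp_rot'],o['grip_width'],o['contact_force'].round(1),o['time'])
E
python3 f.py
```

```text
tcp bay-end x,y -132.15565261363207 2.0376456622256436 z 68.02190375946105 [3.13998175 0.01255436 0.20357635] 34.80428260982773 [-0.7  0.6 -0.8] 7.3167
```

>>> step_arm(moves=[0.1,0.1,0.9,0,0.15,-0.05,0.24,0.1,0,0.9,0,0,0,0.24,0.1,0,0.6,0,0,0,0.24,0,0,0.2,0,0,0,0.24,0,0,0,0,0,0,0.24])

```text
time: 7.73
tool_pos: [391.4, 187.5, 3.7]
tcp_rot: [3.139, 0.025, 0.204]
contact_force: [-0.1, -0.4, 0.4]
grip_width: 35.0
```

```bash
python3 f.py
```

```text
tcp bay-end x,y -138.94009532395492 -0.48481194751329665 z 3.746969226233781 [3.13913412 0.02467486 0.20414159] 34.97592769077556 [-0.1 -0.4  0.4] 7.7333
```

>>> step_arm(moves=[0.1,0,-0.4,0,0.3,-0.05,0.24,0.3,0,0,0,0,0,0.24,0.3,0,0,0,0,0,0.24,0,0,0,0,0,0,0.24])

```text
time: 8.07
tool_pos: [405.1, 190.5, 12.9]
tcp_rot: [3.139, 0.003, 0.208]
contact_force: [0.2, -0.2, 0.1]
grip_width: 34.9
```

```bash
python3 f.py
```

```text
tcp bay-end x,y -124.92225115587371 -0.33531871572705085 z 12.851854131438047 [3.13920634e+00 2.77472853e-03 2.07749570e-01] 34.908930637598914 [ 0.2 -0.2  0.1] 8.0667
```

>>> step_arm(moves=[0.4,0,0,0,0,0,0.24,0.4,0,0,0,0,0,0.24,0.4,0,0,0,0,0,0.24,0.25,0,0,0,0,0,0.24,0.25,0,0,0,0,0,0.24,0.25,0,0,0,0,0,0.24,0.25,0,0,0,0,0,0.24,0,0,0,0,0,0,0.24])

```text
time: 8.73
tool_pos: [454.2, 200.9, 14.4]
tcp_rot: [3.139, -0.0, 0.207]
contact_force: [-0.1, 0.7, 0.2]
grip_width: 35.0
```

```bash
python3 f.py;  python3 - <<'E'
from h import *
o=get_obs()
np.savez("w5.npz",p=o['tool_pos'],r=o['tcp_rot'])
a=capture("wrist")[:,:,::-1];cv2.imwrite("pics/w5.png",a)
E
```

```text
tcp bay-end x,y -74.6737039209972 -0.3434100752130512 z 14.36603612647724 [ 3.13942357e+00 -1.89191724e-05  2.07482732e-01] 34.98502679759323 [-0.1  0.7  0.2] 8.7333
```

View pics/w5.png

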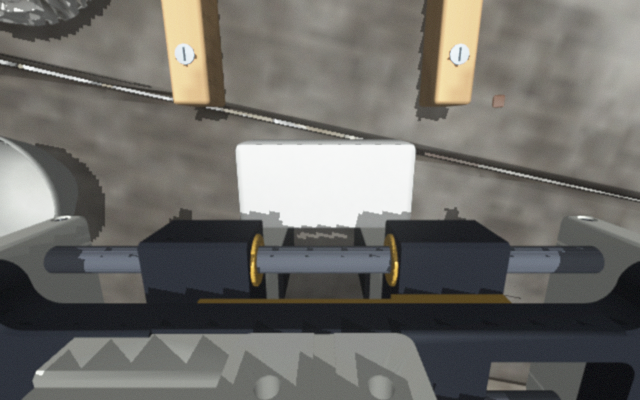

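```bash
cat > q.py <<'E'
from h import *
d=np.load("w5.npz");C=cam("wrist",dict(tool_pos=d['p'],tcp_rot=d['r']))
im=cv2.imread("pics/w5.png")
cv2.imwrite("pics/w5z.png",cv2.resize(im[60:240,150:490],None,fx=2.3,fy=2.3,interpolation=cv2.INTER_CUBIC))
for r in (150,170,200): 
    g=im[r,:,:].min(1).astype(int); w=np.where(g[215:440]>150)[0]+215; print(r,w.min(),w.max())
c,s=np.cos(.208),np.sin(.208)
def bay(P): q=P[:,:2]-[527.24,216.66]; return np.c_[q@[c,s],q@[-s,c]].round(1).tolist()
print(bay(ray(C,[[236.5,150],[415,150],[238,200],[412.5,200],[238,143],[413,144]],30)))
print(bay(ray(C,[[173,103.5],[209.5,103.5],[435,103.5],[470,103.5]],26)))
E
python3 q.py
```

```text
150 235 415
170 237 414
200 239 411
[[-21.6, 41.2], [-21.8, -45.7], [-46.8, 42.3], [-47.0, -46.3], [-18.3, 40.2], [-18.9, -44.5]]
[[0.2, 71.2], [0.2, 53.7], [0.0, -54.9], [0.0, -71.7]]
```

View pics/w5z.png

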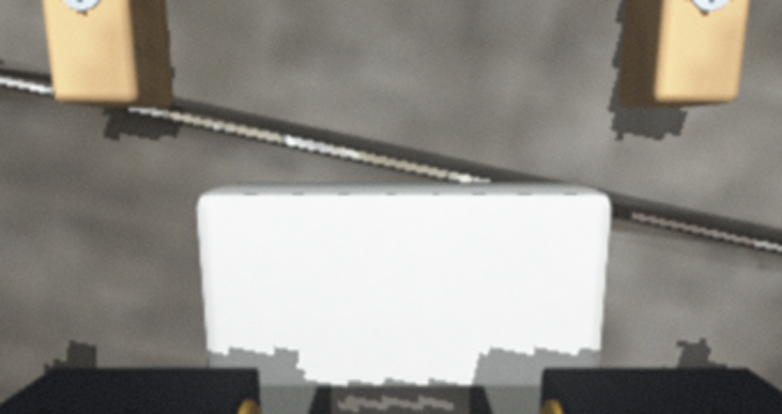

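>>> step_arm(moves=[0.3,0,0,0,0,0,0.24,0.4,0,0.05,0,0,0,0.24,0.4,0,0,0,0,0,0.24,0.4,0,0,0,0,0,0.24,0.4,0,0,0,0,0,0.24,0.4,0,0,0,0,0,0.24,0.3,0,0,0,0,0,0.24,0.2,0,0,0,0,0,0.24])

```text
time: 9.45
tool_pos: [512.6, 213.2, 12.6]
tcp_rot: [3.139, 0.003, 0.208]
contact_force: [-2.0, -0.6, 1.5]
grip_width: 34.8
```

```bash
python3 f.py;  python3 - <<'E'
from h import *
o=get_obs()
np.savez("w6.npz",p=o['tool_pos'],r=o['tcp_rot'])
a=capture("wrist")[:,:,::-1];cv2.imwrite("pics/w6.png",a)
E
```

```text
tcp bay-end x,y -15.055745948062857 -0.3491936693791805 z 12.552060233498231 [3.13925794 0.00332575 0.20766628] 34.82127120018631 [-2.  -0.6  1.5] 9.45
```

View pics/w6.png

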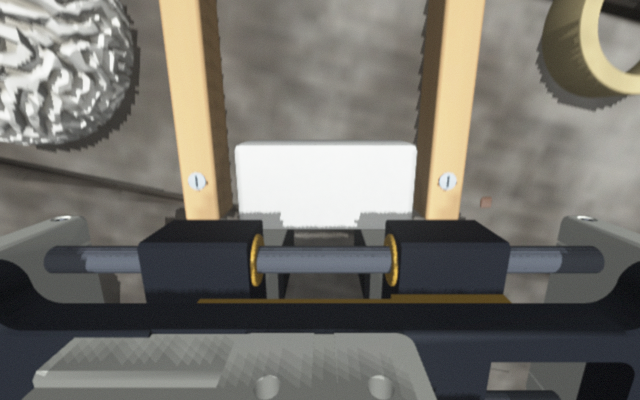

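>>> step_arm(moves=[0.4,0,0,0,0,0,0.24,0.4,0,0,0,0,0,0.24,0.4,0,0,0,0,0,0.24,0.4,0,0,0,0,0,0.24,0.4,0,0,0,0,0,0.24,0.4,0,0,0,0,0,0.24,0.4,0,0,0,0,0,0.24,0.3,0,0,0,0,0,0.24])

```text
time: 10.17
tool_pos: [576.7, 226.8, 12.0]
tcp_rot: [3.139, 0.006, 0.208]
contact_force: [-1.2, 0.7, 1.6]
grip_width: 34.8
```

```bash
python3 f.py;  python3 - <<'E'
from h import *
o=get_obs()
np.savez("w7.npz",p=o['tool_pos'],r=o['tcp_rot'])
a=capture("wrist")[:,:,::-1];cv2.imwrite("pics/w7.png",a)
E
```

```text
tcp bay-end x,y 50.46916856559406 -0.28986010231211795 z 12.00771972127488 [3.13917211 0.00585886 0.20792732] 34.759536929608544 [-1.2  0.7  1.6] 10.1667
```

View pics/w7.png

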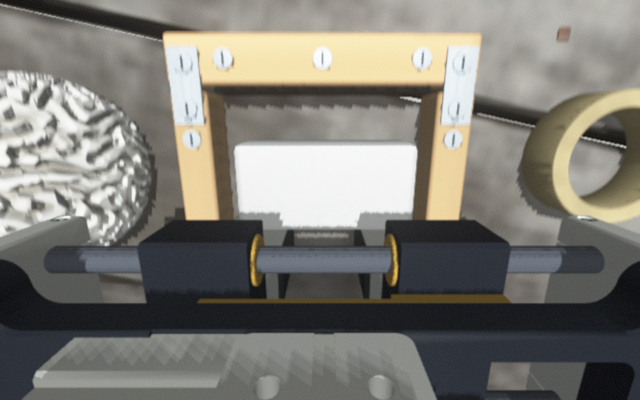

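>>> step_arm(moves=[0.25,0,0,0,0,0,0.24,0.25,0,0,0,0,0,0.24,0.25,0,0,0,0,0,0.24,0.15,0,0,0,0,0,0.24,0.15,0,0,0,0,0,0.24,0.1,0,0,0,0,0,0.24,0.1,0,0,0,0,0,0.24])

```text
time: 10.8
tool_pos: [598.8, 231.5, 11.3]
tcp_rot: [3.139, 0.018, 0.208]
contact_force: [-7.9, -2.7, 5.7]
grip_width: 34.8
```

```bash
python3 f.py
```

```text
tcp bay-end x,y 73.07165919512293 -0.28801534018759783 z 11.288031584566358 [3.13870746 0.01832023 0.20790475] 34.81536348252217 [-7.9 -2.7  5.7] 10.8
```

>>> step_arm(moves=[0.1,0,0,0,0,0,0.24,0.1,0,0,0,0,0,0.24])

```text
time: 10.97
tool_pos: [598.6, 231.4, 11.1]
tcp_rot: [3.138, 0.029, 0.208]
contact_force: [-8.9, -2.4, 5.5]
grip_width: 34.4
```

```bash
python3 f.py;  python3 - <<'E'
from h import *
o=get_obs()
a=capture("wrist")[:,:,::-1];cv2.imwrite("pics/w8.png",a)
E
```

```text
tcp bay-end x,y 72.91473379081027 -0.2954481061843349 z 11.11555539082466 [3.13813005 0.02871383 0.20808963] 34.357814640501886 [-8.9 -2.4  5.5] 10.9667
```

View pics/w8.png

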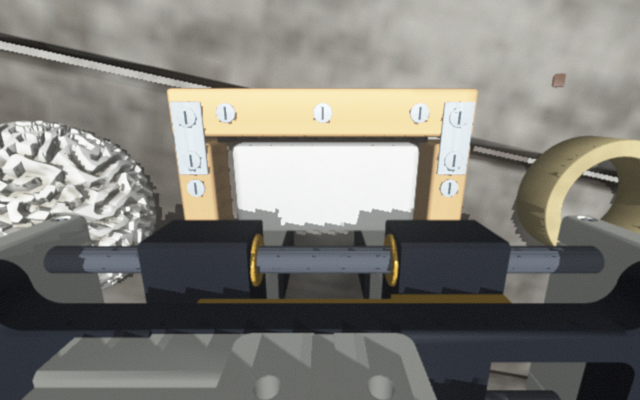

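>>> step_arm(moves=[-0.3,0,0,0,0,0,0.24,-0.6,0,0,0,0.2,0,0.24,-0.8,0,0,0,0.2,0,0.24,-1,0,-0.2,0,0,0,0.24,-1,0,-0.5,0,0,0,0.24,-1,0,-1,0,0,0,0.24,-1,0,-1,0,0,0,0.24,-1,0,-1,0,0,0,0.24])

```text
time: 11.68
tool_pos: [463.6, 202.6, 83.3]
tcp_rot: [3.138, -0.002, 0.207]
contact_force: [0.7, 0.0, 0.7]
grip_width: 35.1
```

>>> step_arm(moves=[-0.5,0,-1,0,0,0,0.24,0,0,-1,0,0,0,0.24,0,0,-1,0,0,0,0.24,0,0,-1,0,0,0,0.24,0,0,-1,0,0,0,0.24,0,0,-1,0,0,0,0.24,0,0,-0.5,0,0,0,0.24,0,0,0,0,0,0,0.24])

```text
time: 12.35
tool_pos: [449.7, 200.7, 225.1]
tcp_rot: [3.139, -0.016, 0.209]
contact_force: [0.2, -0.1, -0.3]
grip_width: 34.7
```

```bash
python3 f.py;  python3 - <<'E'
from h import *
o=get_obs()
np.savez("w9.npz",p=o['tool_pos'],r=o['tcp_rot'])
a=capture("wrist")[:,:,::-1];cv2.imwrite("pics/w9.png",a)
E
```

```text
tcp bay-end x,y -79.15392524679426 0.36469557094067323 z 225.06902566362996 [ 3.138899   -0.01567298  0.20851274] 34.72547055865141 [ 0.2 -0.1 -0.3] 12.35
```

View pics/w9.png

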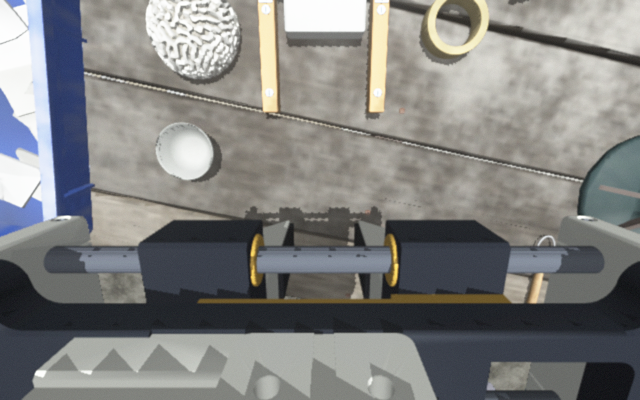

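>>> step_arm(moves=[0.8,0,0,0,0,0,0.24,1,0,0,0,0,0,0.24,1,0,0,0,0,0,0.24,1,0,0,0,0,0,0.24,0.8,0,0,0,0,0,0.24,0.3,0,0,0,0,0,0.24,0,0,0,0,0,0,0.24,0,0,0,0,0,0,0.24])

```text
time: 13.07
tool_pos: [545.4, 220.8, 216.4]
tcp_rot: [3.138, -0.005, 0.209]
contact_force: [0.7, -0.5, -0.2]
grip_width: 34.6
```

```bash
python3 f.py;  python3 - <<'E'
from h import *
o=get_obs()
np.savez("w10.npz",p=o['tool_pos'],r=o['tcp_rot'])
im=capture("wrist")[:,:,::-1];cv2.imwrite("pics/w10.png",im)
cv2.imwrite("pics/w10z.png",cv2.resize(im[0:180,130:480],None,fx=2.2,fy=2.2,interpolation=cv2.INTER_CUBIC))
E
```

```text
tcp bay-end x,y 18.6120286393669 0.2550576731323511 z 216.4198810934196 [ 3.13831645 -0.004976    0.20876805] 34.58382364726103 [ 0.7 -0.5 -0.2] 13.0667
```

View pics/w10z.png

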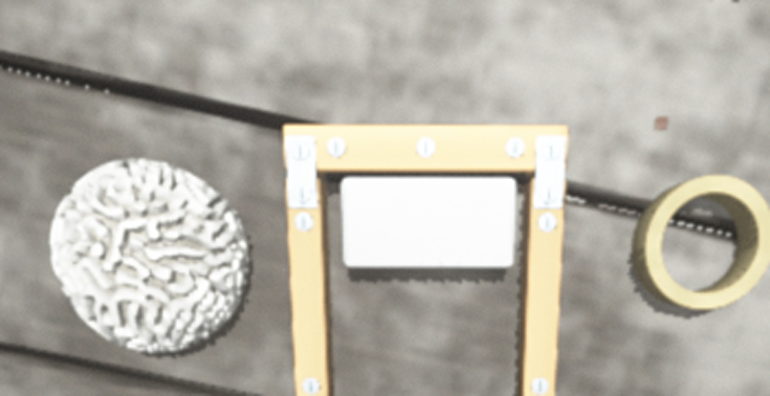

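Run:
```python
from meas import *
im=cv2.imread("pics/w10.png");d=np.load("w10.npz");C=cam("wrist",dict(tool_pos=d['p'],tcp_rot=d['r']))
hsv=cv2.cvtColor(im,cv2.COLOR_BGR2HSV)
m=((hsv[...,1]<25)&(hsv[...,2]>225)).astype(np.uint8);z=np.zeros_like(m);z[79:125,280:368]=m[79:125,280:368]
r,b=rect(ray(C,big(z),30));print(r)
c,s=np.cos(.208),np.sin(.208)
def bay(P): q=P[:,:2]-[527.24,216.66]; return np.c_[q@[c,s],q@[-s,c]].round(1).tolist()
print("block",bay(np.array([r[0]])))
u=lambda x,y:(130+x/2.2,y/2.2)
print("stop face, rail inner edges",bay(ray(C,[u(322,172),u(425,172),u(530,171),u(320,215),u(530,215),u(327,385),u(523,385)],26)))
```

```text
((632.8015747070312, 236.96109008789062), (42.01927185058594, 87.8613510131836), 11.91518783569336)
block [[107.5, -1.9]]
stop face, rail inner edges [[132.0, 51.9], [132.0, -0.7], [132.4, -54.2], [111.1, 53.7], [111.1, -55.1], [21.9, 53.5], [21.7, -54.7]]
```

```bash
python3 -c "
from plant import *
print(close_job())"
```

```text
the job is handed in; nothing more can be done
None
```

I pushed the block fully home against the stop, took the hand clear above the bay, and handed the job in at about 13 s. No verdict was reported.

**What I did:** With the fingers shut, I pushed the block's right end about 23 mm left onto the lane's middle line. I then opened the fingers to 35 mm and pushed the long rear side down the lane. At the stop the contact force rose to about 9 N and the hand advanced no further. I never gripped the block.

**Last wrist-camera check:**

| Quantity | Measured | Limit |
|---|---|---|
| Block centre, x in the bay frame | about -22.5 mm | -27.5 to -15 mm |
| Offset from the middle line | about 1.5 mm to the right | 9.5 mm either way |
| Angle from square | under 0.01 rad | 0.08 rad |

- **Rails:** I saw no rail contact in any picture, and the block had roughly 7 mm clear on each side. The judged rail forces cannot be read from here.
- **Tape roll, dome and bowl:** The arm kept clear of all three, and they looked undisturbed in the later pictures. I did not measure their positions again.
- **Disagreements:** The top and wrist cameras differed by up to about 4 mm in absolute position, so I judged the fit from block and bay positions within the same wrist picture. That picture put the rubber face 1 to 2 mm beyond its nominal place. A gap of up to 2 mm therefore cannot be ruled out from the image, though the force at the stop says the block is touching.

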